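# Blank off the open air outlet with a push-in plug

## Task

One of the two compressed-air outlets on the bench is open. Take the orange blanking plug from the wooden stand, push it stem-first into the open outlet, past the grip inside, until its flange sits down on the blue collar, and let go of it. Leave the white plug in the stand.

Things in the scene. Friction and masses are not known exactly. Their poses are not given: they have to be found in the camera images.
- orange_plug: Orange plug, 30 g, upright, stem-down in a hole of a fixed wooden stand, its flange on the stand's top (50 mm high). Origin: middle of the flange's underside, z up. Above it: flange 36 mm diameter, 5 mm thick; round grip 26 mm diameter from 5 to 35 mm up. Below: stem 16 mm diameter, 40 mm long, the last 10 mm tapering to 8 mm, groove 17 to 27 mm below the flange.
- white_plug: Slimmer white plug, not to be used, in the stand's other hole. Origin: middle of its flange's underside, z up; flange 32 mm diameter, grip 20 mm diameter up to 35 mm. Stand: light wood, 70 x 130 x 50 mm high, two 21 mm holes 70 mm apart along its length; plugs stand loosely in them, and the line between them runs along the stand. Either may be in either hole.
- open_outlet_mouth (a point): Mouth centre of the open outlet, a fixed upright black fitting, level with its blue collar's top (44 mm diameter, 70 mm above the bench); z up. Cone 31 mm wide narrows to an 18.6 mm bore 8 mm down; bore ends 48 mm down. Sprung teeth 22 mm down: a loose plug stops with its flange about 12 mm high; a push of about 10 N takes it past and the teeth hold it, flange on collar.
- blanked_outlet: The other outlet, fixed, same size and look (black, blue collar, dark steel foot 72 mm in diameter), already closed with a grey plug that reaches 105 mm above the bench. Origin: middle of its underside, on the bench. The two outlets stand either way round, at least 120 mm apart.

How it is judged:
By the outcome, as a careful person would: the job done as asked, in the order asked, and still so for the second after the job is handed in, with the robot touching nothing.
It also fails if it takes over 38 s, if anything falls off the work surface, if the arm or the gripper's body presses on something with over 40 N, if the wrist force passes 120 N, or if a joint passes its speed limit or range.

## Robot

A 6-joint arm with a two-finger parallel gripper is mounted at the origin on a cart in front of the work surface, level with it; the furniture and walls round the work are solid. World frame = base frame: x ahead of the robot, y to its left, z up, the work surface at z = 0. Lengths are in mm, angles in degrees, forces in N, time in s.
With the tool pointing down it reaches from about 350 to 850 mm from the base axis. Payload 8.1 kg.
Tool frame: the origin (TCP) lies midway between the tips of the shut fingers; the grasp point (between the pads) lies 19 mm behind it; z points along the fingers, y is the line along which they close (so a half turn about z gives the same grasp; the last joint's range is limited). The gripper opens to 85 mm and grips with 20 to 120 N. Pads are 22 mm wide; open, the fingers measure 114 mm over their backs; the gripper's body (76 mm by 85 mm) begins 54 mm behind the grasp point. The pads swing forward as they close: fully open they stand 13 mm farther back than shut.
Start: joints at [-73.018, 7.471, 85.268, -0, 87.261, -4.893], TCP at [223.575, -556.794, 231.292] pointing down, gripper open.
Joint ranges: [-169.43, 169.43], [-51.17, 129.36], [1.28, 143.12], [-76.62, 256.62], [0, 156.53], [-152.29, 152.29]. Speed limits (degrees/s): [136.94, 136.94, 159.86, 180, 180, 180].

## Interface

Orientations are given as [roll, pitch, yaw] about the fixed x, y, z axes, in that order (R = Rz(yaw) Ry(pitch) Rx(roll)).
In Python, from bench import r gives the robot as it stands.
- The arm moves only by the tool apply_moves, never from a script. Its argument "steps" is a list of rows, each a list of 7 numbers: the opening, from -1 (shut) to 1 (fully open), then the shift along the tool's x, y, z in mm, then the turn, a rotation vector about the tool's x, y, z in units of 5 degrees (1.0 is 5 degrees). A call has exactly 8 rows; each row shifts and turns the commanded pose from where the row before left it, along the tool's axes as they then stand; what a row does not reach is not made up. A row lasts 1/10 s, in which the tool goes at most 50 mm and 8.59 degrees, less where a joint would pass 70% of its speed; a pose out of reach is approached as far as the arm can. A call is refused whole if a number of a shift passes 50 or a number of a turn 1, either way. A call with a gripper value outside its range is refused whole. The fingers move at their own pace and stop on an object; "squeeze" is the grip in N (left out, the last holds). Time passes only in rows, so rows that do not move let the fingers close, or fill a call up. It gives the time, the measured TCP pose, the force, the opening and the grip force at its end, in the units of the state.
- r.sense(): the state, without advancing time (a new reading comes with each control period).
- r.snapshot(name): name is "side" or "top" or "wrist"; returns a dict with "color" (480x640x3 uint8, blue, green, red), "depth" (480x640 float32, mm along the optical axis (not along the pixel's ray), 0 where there is no reading), "mtx" (3x3 intrinsics, pixels), "dist" ([k1, k2, p1, p2, k3] as OpenCV has them; the pictures are not rectified), "T" (4x4, takes a point from camera to world coordinates); the wrist camera has in their place "hand_eye" (4x4, takes a point from camera to tool coordinates, whose origin is the TCP and whose axes are the flange's). Camera axes: x right, y down, z forward; pixel columns grow to the right and rows downward; lengths in mm; the calibration is good to about 2 mm. A picture is of the moment at which its call begins: read the wrist's pose just before it.
- r.hand_in(): hands the job in; it is judged then, once.
The state is a dict: "time": time; "joint_pos": joint angles; "qd": joint speeds; "joint_efforts": joint torques, N m; "tool_pos": TCP position; "tcp_rot": TCP orientation; "ft_force": force on the tool from outside, world axes, zero at the start; "wrist_torque": the same for the moment, N m; "finger_gap": finger opening in mm; "grip_force": force on a finger pad.
Only numpy, scipy, OpenCV 4.12 (cv2) and the standard library are available. Lean on these libraries where they do the work, as an engineer would, in place of code of your own. Each camera call takes 0.05 s, during which the arm holds its last target. There are 200 camera calls.

## Working session

There is one attempt and no reset: what is moved stays moved. The work goes in short steps, Python scripts to look and compute and a tool call to move; the robot and the scene stay as the last step left them, time stands still between calls to the robot, and variables do not carry over. Pictures are saved under pics/ and viewed, at most 10 in all, crops included, and the job is handed in when it is done.

Besides the shell and the picture viewer there is one more tool, called by a JSON object that holds its "fn" and its "kwargs". apply_moves: Moves the arm, as the interface text tells. Its arguments: {"type":"object","properties":{"steps":{"type":"array"},"squeeze":{"type":"number"}},"required":["steps"]}

```bash
mkdir -p pics; python3 - <<'E'
from bench import r
import cv2,numpy as np,pickle
s=r.sense();print({k:np.round(v,2).tolist() for k,v in s.items()})
d={n:r.snapshot(n) for n in("side","top")}
pickle.dump(d,open('d.pkl','wb'))
for n in d: cv2.imwrite(f'pics/{n}0.png',d[n]["color"]);print(n,np.round(d[n]["T"],3).tolist(),np.round(d[n]["mtx"],1).tolist(),d[n]["dist"])
E
```

```text
{'time': 0.0, 'joint_pos': [-73.02, 7.52, 85.33, -0.0, 87.26, -4.89], 'qd': [-0.07, -0.04, 0.09, 0.03, 0.11, 0.03], 'joint_efforts': [0.0, -56.94, -50.05, -0.0, 0.02, -0.0], 'tool_pos': [223.41, -556.27, 230.26], 'tcp_rot': [-179.9, -0.01, 21.88], 'ft_force': [0.31, -0.04, -0.2], 'wrist_torque': [0.03, -0.06, 0.01], 'grip_force': 0.0, 'finger_gap': 85.26}
side [[-1.0, -0.007, 0.015, 528.404], [-0.016, 0.59, -0.807, 687.635], [-0.004, -0.807, -0.59, 578.331], [0.0, 0.0, 0.0, 1.0]] [[443.7, 0.0, 327.7], [0.0, 443.7, 240.2], [0.0, 0.0, 1.0]] [-0.05021984  0.          0.          0.          0.        ]
top [[-0.009, -0.999, 0.054, 484.428], [-1.0, 0.008, -0.025, -3.433], [0.025, -0.054, -0.998, 926.455], [0.0, 0.0, 0.0, 1.0]] [[447.5, 0.0, 323.0], [0.0, 447.5, 236.1], [0.0, 0.0, 1.0]] [-0.0058504  0.         0.         0.         0.       ]
```

View pics/top0.png

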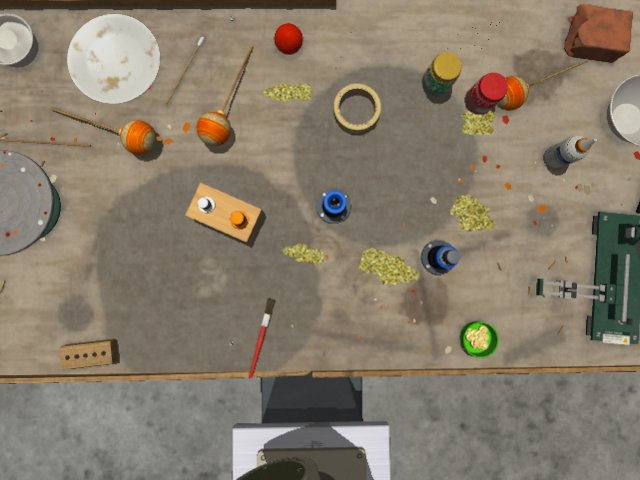

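View pics/side0.png

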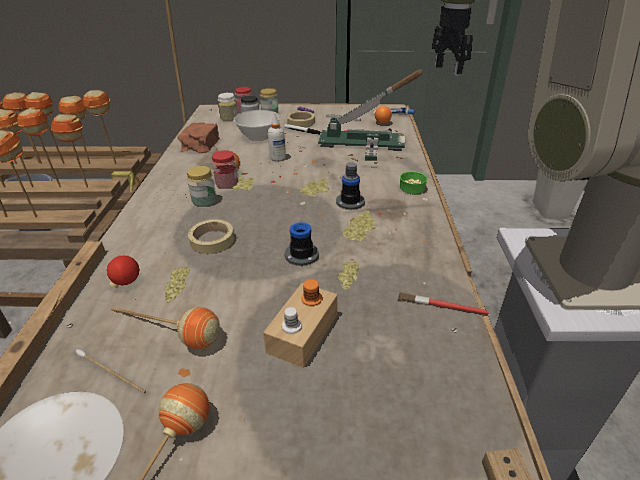

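The top view shows the orange plug at (238,218), the white plug at (206,205), the open outlet at (335,203) and the blanked one at (441,258). The side view agrees: orange at (311,292), white at (291,320), open outlet at (301,232).

```bash
cat > h.py <<'E'
import cv2,numpy as np
def ray(c,T,uv,z):
    p=cv2.undistortPoints(np.array([[uv]],float),c["mtx"],np.array(c["dist"]))[0,0]
    d=T[:3,:3]@[p[0],p[1],1];o=T[:3,3];return o+d*(z-o[2])/d[2]
def blob(img,box,lo,hi):
    x0,y0,x1,y1=box;h=cv2.cvtColor(img[y0:y1,x0:x1],cv2.COLOR_BGR2HSV)
    m=cv2.inRange(h,np.array(lo),np.array(hi));n,l,s,c=cv2.connectedComponentsWithStats(m)
    i=1+np.argmax(s[1:,4]);return (l==i).astype('u1'),(x0,y0),s[i]
def cloud(c,T,m,off):
    v,u=np.nonzero(m);u=u+off[0];v=v+off[1];z=c["depth"][v,u];k=z>0;u,v,z=u[k],v[k],z[k]
    p=cv2.undistortPoints(np.stack([u,v],1)[:,None].astype(float),c["mtx"],np.array(c["dist"]))[:,0]
    return (T[:3,:3]@np.vstack([p.T*z,z])).T+T[:3,3]
E
python3 - <<'E'
import pickle,numpy as np,cv2
from h import *
d=pickle.load(open('d.pkl','rb'))
R={"top":{"or":((222,202,256,236),[3,180,100],[14,255,255]),"blue":((315,183,356,225),[100,130,60],[125,255,255]),"wh":((192,192,220,216),[0,0,150],[180,60,255]),"blk":((418,236,468,278),[100,130,60],[125,255,255])},
"side":{"or":((295,275,330,308),[3,180,100],[14,255,255]),"blue":((284,218,320,245),[100,130,60],[125,255,255])}}
for n in R:
  c=d[n];T=np.array(c["T"])
  for k,(b,lo,hi) in R[n].items():
    m,off,s=blob(c["color"],b,lo,hi);P=cloud(c,T,m,off)
    cs,_=cv2.findContours(m,cv2.RETR_EXTERNAL,cv2.CHAIN_APPROX_NONE);q=max(cs,key=len)
    e=cv2.fitEllipse(q);uv=(e[0][0]+off[0],e[0][1]+off[1])
    print(n,k,s,"z pct",np.percentile(P[:,2],[2,20,50,80,98]).round(),"ell",np.round(uv,1),np.round(e[1],1))
    for z0,z1 in((78,95),(62,76),(48,60)):
      Q=P[(P[:,2]>z0)&(P[:,2]<z1)]
      if len(Q)>8:
        print("   z",z0,z1,len(Q),"mean",Q.mean(0).round(1),"mid",((Q.min(0)+Q.max(0))/2).round(1),"ext",np.ptp(Q,axis=0).round(1))
    print("   ell@85/70/55",[ray(c,T,uv,z)[:2].round(1).tolist() for z in(85,70,55)])
E
```

```text
top or [20 17  6  9 16] z pct [55. 56. 58. 58. 63.] ell [244.4 223. ] [3.5 7.6]
   z 48 60 15 mean [556.4 126.2  57.3] mid [557.6 126.8  57.1] ext [15.4  9.7  3.5]
   ell@85/70/55 [[555.2, 122.6], [556.5, 124.8], [557.8, 127.1]]
top blue [  8   8  24  23 361] z pct [10. 67. 71. 73. 75.] ell [334.5 201.9] [22.3 22.6]
   z 62 76 329 mean [595.9 -47.6  70.6] mid [595.7 -47.   69. ] ext [43.2 42.5 13.7]
   ell@85/70/55 [[594.1, -47.3], [596.0, -48.0], [598.0, -48.8]]
top wh [  6   5  17  16 159] z pct [52. 56. 83. 88. 89.] ell [205.8 204.2] [14.2 16.3]
   z 78 95 80 mean [594.1 200.4  87.1] mid [594.1 200.6  86.7] ext [17.3 17.3  7.3]
   z 48 60 74 mean [595.5 197.5  56. ] mid [594.6 201.7  55. ] ext [30.3 32.1  9.7]
   ell@85/70/55 [[591.2, 195.0], [593.1, 198.5], [595.0, 202.0]]
top blk [ 18   9  21  24 138] z pct [ 8. 70. 72. 74. 77.] ell [447.1 256.5] [21.1 21.5]
   z 62 76 120 mean [ 488.1 -254.9   71.7] mid [ 488.2 -261.1   70.3] ext [42.3 38.6 11.4]
   ell@85/70/55 [[488.9, -259.5], [489.0, -264.1], [489.0, -268.6]]
side or [  9   5  14  13 110] z pct [76. 80. 83. 84. 86.] ell [310.6 286. ] [12.4 13.9]
   z 78 95 98 mean [567.2 138.2  83. ] mid [567.5 137.1  82.3] ext [21.7 23.5  8.3]
   ell@85/70/55 [[567.2, 141.6], [568.4, 125.0], [569.6, 108.4]]
side blue [  6   4  21  17 263] z pct [53. 63. 67. 69. 71.] ell [300.1 230.1] [15.3 21. ]
   z 62 76 217 mean [597.7 -47.2  67.1] mid [598.1 -48.3  66.7] ext [41.3 42.2  9.3]
   z 48 60 17 mean [597.4 -49.4  57. ] mid [594.4 -44.8  55.6] ext [25.7 32.2  8.8]
   ell@85/70/55 [[595.2, -19.4], [597.2, -40.9], [599.2, -62.4]]
```

```bash
cat >> h.py <<'E'
def plan(p,yaw,tgt,tyaw,n,g=1,step=48):
    "rows (rounded) toward tgt, tool down; n rows"
    p=np.array(p,float);tgt=np.array(tgt,float);out=[]
    for i in range(n):
        a=np.radians(yaw);X=np.array([np.cos(a),np.sin(a),0]);Y=np.array([np.sin(a),-np.cos(a),0])
        d=tgt-p;L=np.linalg.norm(d);d=d*min(1,step/max(L,1e-9))
        t=np.round(np.array([d@X,d@Y,-d[2]]),1);w=np.round(np.clip(-(tyaw-yaw)/5,-1,1),2)
        out.append([g,*t.tolist(),0,0,float(w)])
        p=p+t[0]*X+t[1]*Y+[0,0,-t[2]];yaw-=5*w
    for i in range(0,n,8):print(str(out[i:i+8]).replace(" ",""))
    print(p.round(1),round(yaw,2))
E
python3 -c "
from h import *
plan([223.6,-556.8,231.3],21.88,[567,135,230],113,24)"
```

```text
[[1,35.8,-31.9,0.1,0,0,-1.0],[1,38.5,-28.7,0.1,0,0,-1.0],[1,40.8,-25.2,0.1,0,0,-1.0],[1,42.9,-21.6,0.1,0,0,-1.0],[1,44.6,-17.8,0.1,0,0,-1.0],[1,46.0,-13.8,0.1,0,0,-1.0],[1,47.0,-9.8,0.1,0,0,-1.0],[1,47.7,-5.6,0.1,0,0,-1.0]]
[[1,48.0,-1.4,0.1,0,0,-1.0],[1,47.9,2.7,0.1,0,0,-1.0],[1,47.5,6.9,0.0,0,0,-1.0],[1,46.7,11.0,0.1,0,0,-1.0],[1,45.6,15.1,0.0,0,0,-1.0],[1,44.1,19.0,0.1,0,0,-1.0],[1,42.3,22.7,0.0,0,0,-1.0],[1,40.1,26.4,0.1,0,0,-1.0]]
[[1,3.4,2.6,0.0,0,0,-1.0],[1,-0.0,-0.0,0.0,0,0,-1.0],[1,-0.0,-0.0,0.0,0,0,-0.22],[1,-0.0,-0.0,0.0,0,0,-0.0],[1,-0.0,-0.0,0.0,0,0,-0.0],[1,-0.0,-0.0,0.0,0,0,-0.0],[1,-0.0,-0.0,0.0,0,0,-0.0],[1,-0.0,-0.0,0.0,0,0,-0.0]]
[567. 135. 230.] 112.98
```

{"fn": "apply_moves", "kwargs": {"steps": [[1, 36, -32, 0, 0, 0, -1], [1, 38, -29, 0, 0, 0, -1], [1, 41, -25, 0, 0, 0, -1], [1, 43, -22, 0, 0, 0, -1], [1, 45, -18, 0, 0, 0, -1], [1, 46, -14, 0, 0, 0, -1], [1, 47, -10, 0, 0, 0, -1], [1, 48, -6, 0, 0, 0, -1]]}}

```text
time: 0.9
tool_pos: [394.0, -209.2, 231.1]
tcp_rot: [-180.0, -0.0, 62.1]
ft_force: [1.5, 0.1, 0.6]
finger_gap: 85.2
grip_force: 0.0
```

{"fn": "apply_moves", "kwargs": {"steps": [[1, 48, -1, 0, 0, 0, -1], [1, 48, 3, 0, 0, 0, -1], [1, 47, 7, 0, 0, 0, -1], [1, 47, 11, 0, 0, 0, -1], [1, 45, 15, 0, 0, 0, -1], [1, 44, 19, 0, 0, 0, -1], [1, 42, 23, 0, 0, 0, -1], [1, 40, 26, 0, 0, 0, -1]]}}

```text
time: 1.7
tool_pos: [565.3, 133.3, 230.8]
tcp_rot: [-180.0, 0.0, 102.1]
ft_force: [0.5, 0.4, 1.6]
finger_gap: 85.4
grip_force: 0.0
```

{"fn": "apply_moves", "kwargs": {"steps": [[1, 3, 3, 0, 0, 0, -1], [1, 0, 0, 0, 0, 0, -1], [1, 0, 0, 0, 0, 0, -0.2], [1, 0, 0, 0, 0, 0, 0], [1, 0, 0, 0, 0, 0, 0], [1, 0, 0, 0, 0, 0, 0], [1, 0, 0, 0, 0, 0, 0], [1, 0, 0, 0, 0, 0, 0]]}}

```text
time: 2.5
tool_pos: [567.3, 134.6, 231.4]
tcp_rot: [180.0, 0.0, 112.8]
ft_force: [-0.1, -0.0, -0.1]
finger_gap: 85.3
grip_force: 0.0
```

```bash
python3 - <<'E'
from bench import r
import cv2,numpy as np,pickle
s=r.sense();c=r.snapshot("wrist");pickle.dump((s,c),open('w1.pkl','wb'))
print(s["tool_pos"],s["tcp_rot"],s["joint_pos"],s["time"]);print(np.round(c["hand_eye"],2).tolist())
cv2.imwrite('pics/w1.png',c["color"])
E
```

```text
[567.29297063 134.60747234 231.41948686] [1.79987863e+02 2.02023956e-03 1.12830583e+02] [ 8.30970568e+00  4.84303155e+00  8.80719283e+01  1.08894401e-03
  8.70727840e+01 -1.45209334e+01] 2.5
[[0.0, -0.96, -0.28, 71.8], [1.0, -0.0, 0.0, 0.28], [-0.0, -0.28, 0.96, -144.2], [0.0, 0.0, 0.0, 1.0]]
```

View pics/w1.png

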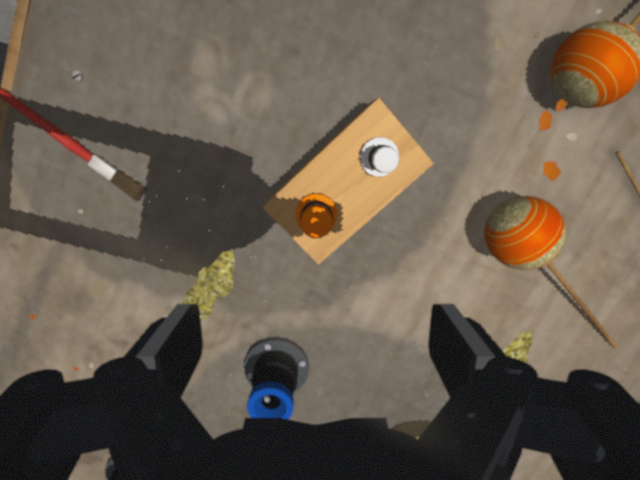

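The wrist view puts the orange plug at (318,215), right under the tool. The white plug is at (380,157) and the open collar at (270,403). The stand's line runs at about 67° yaw, so I have to turn by about -46°.

```bash
python3 - <<'E'
import pickle
from scipy.spatial.transform import Rotation as Ro
from h import *
s,c=pickle.load(open('w1.pkl','rb'))
T=np.eye(4);T[:3,:3]=Ro.from_euler('xyz',s["tcp_rot"],degrees=True).as_matrix();T[:3,3]=s["tool_pos"];T=T@np.array(c["hand_eye"])
for k,b,lo,hi in(("or",(290,185,350,245),[3,215,40],[14,255,255]),("wh",(355,130,405,185),[0,0,110],[180,50,255]),("blue",(240,375,300,430),[100,130,40],[125,255,255])):
    m,off,st=blob(c["color"],b,lo,hi);P=cloud(c,T,m,off);print(k,st,np.percentile(P[:,2],[2,20,50,80,98]).round(1))
    for z0,z1 in((80,92),(62,78),(50,58)):
        Q=P[(P[:,2]>z0)&(P[:,2]<z1)]
        if len(Q)>20:
            h=cv2.minEnclosingCircle(Q[:,:2].astype('f4'));print(z0,len(Q),Q.mean(0).round(1),np.round(h[0],1),round(h[1],1))
    q=max(cv2.findContours(m,cv2.RETR_EXTERNAL,cv2.CHAIN_APPROX_NONE)[0],key=len);e=cv2.fitEllipse(q)
    print(np.round(e,1) if 0 else e,[ray(c,T,(e[0][0]+off[0],e[0][1]+off[1]),z)[:2].round(1) for z in (85,70,55)])
E
```

```text
or [  7  15  40  37 807] [55.8 83.2 86.3 87.  87.9]
80 655 [568.  137.8  86.4] [568.1 138.3] 12.8
50 125 [562.6 138.7  56.5] [568.  137.6] 16.9
((25.706178665161133, 33.06980895996094), (33.610939025878906, 38.18724060058594), 111.00589752197266) [array([566.6, 140.2]), array([568., 137.]), array([569.4, 133.9])]
wh [  6   7  38  40 960] [55.2 56.6 85.6 86.9 88. ]
80 557 [596.4 201.3  86.5] [596.5 201.2] 10.0
62 21 [593.1 207.4  72.8] [596.3 201.2] 10.4
50 366 [593.5 202.9  56.4] [597.3 200.8] 16.7
((25.29901123046875, 26.888179779052734), (36.25764083862305, 36.987422943115234), 52.12525177001953) [array([592.5, 201.3]), array([595.2, 201.3]), array([598. , 201.3])]
blue [   7    6   46   40 1304] [ 59.1  65.3  69.8  71.6 305.6]
62 1181 [597.3 -43.4  69. ] [598.4 -46.9] 22.0
((30.328704833984375, 26.470264434814453), (39.35469436645508, 46.837135314941406), 89.6640396118164) [array([594.5, -30.7]), array([597.3, -42.6]), array([600.2, -54.6])]
```

```bash
python3 -c "
from h import *
plan([567.3,134.6,231.4],112.8,[568,138,57.5],66,16,step=22)"
```

```text
[[1,0.4,0.2,22.0,0,0,1.0],[1,0.4,0.2,22.0,0,0,1.0],[1,0.4,0.2,22.0,0,0,1.0],[1,0.4,0.2,22.0,0,0,1.0],[1,0.4,0.1,22.0,0,0,1.0],[1,0.4,0.1,22.0,0,0,1.0],[1,0.5,0.0,22.0,0,0,1.0],[1,0.4,0.0,19.9,0,0,1.0]]
[[1,-0.0,0.0,0.0,0,0,1.0],[1,-0.0,0.0,0.0,0,0,0.36],[1,-0.0,0.0,0.0,0,0,-0.0],[1,-0.0,0.0,0.0,0,0,-0.0],[1,-0.0,0.0,0.0,0,0,-0.0],[1,-0.0,0.0,0.0,0,0,-0.0],[1,-0.0,0.0,0.0,0,0,-0.0],[1,-0.0,0.0,0.0,0,0,-0.0]]
[568.  138.   57.5] 66.0
```

{"fn": "apply_moves", "kwargs": {"steps": [[1, 0.4, 0.2, 12, 0, 0, 1], [1, 0.4, 0.2, 12, 0, 0, 1], [1, 0.4, 0.2, 12, 0, 0, 1], [1, 0.4, 0.1, 12, 0, 0, 1], [1, 0.4, 0.1, 12, 0, 0, 1], [1, 0.5, 0.1, 12, 0, 0, 1], [1, 0.5, 0, 12, 0, 0, 1], [1, 0.4, 0, 12, 0, 0, 1]]}}

```text
time: 3.35
tool_pos: [567.9, 138.3, 134.9]
tcp_rot: [180.0, -0.0, 72.7]
ft_force: [-0.4, 0.1, -0.3]
finger_gap: 85.6
grip_force: 0.0
```

{"fn": "apply_moves", "kwargs": {"steps": [[1, 0, 0, 12, 0, 0, 1], [1, 0, 0, 12, 0, 0, 0.4], [1, 0, 0, 15, 0, 0, 0], [1, 0, 0, 15, 0, 0, 0], [1, 0, 0, 12, 0, 0, 0], [1, 0, 0, 8, 0, 0, 0], [1, 0, 0, 2, 0, 0, 0], [1, 0, 0, 0, 0, 0, 0]]}}

```text
time: 4.15
tool_pos: [567.8, 138.3, 59.1]
tcp_rot: [-180.0, 0.0, 65.9]
ft_force: [-0.1, -0.2, 0.8]
finger_gap: 85.2
grip_force: 0.0
```

{"fn": "apply_moves", "kwargs": {"steps": [[-1, 0, 0, 0, 0, 0, 0], [-1, 0, 0, 0, 0, 0, 0], [-1, 0, 0, 0, 0, 0, 0], [-1, 0, 0, 0, 0, 0, 0], [-1, 0, 0, 0, 0, 0, 0], [-1, 0, 0, 0, 0, 0, 0], [-1, 0, 0, 0, 0, 0, 0], [-1, 0, 0, 0, 0, 0, 0]], "squeeze": 50}}

```text
time: 4.95
tool_pos: [568.4, 138.4, 59.9]
tcp_rot: [180.0, -0.0, 65.9]
ft_force: [-0.1, -0.6, 6.0]
finger_gap: 24.5
grip_force: 49.1
```

{"fn": "apply_moves", "kwargs": {"steps": [[-1, 0, 0, -5, 0, 0, 0], [-1, 0, 0, -10, 0, 0, 0], [-1, 0, 0, -15, 0, 0, 0], [-1, 0, 0, -20, 0, 0, 0], [-1, 0, 0, -20, 0, 0, 0], [-1, 0, 0, -20, 0, 0, 0], [-1, 0, 0, 0, 0, 0, 0], [-1, 0, 0, 0, 0, 0, 0]]}}

```text
time: 5.75
tool_pos: [568.4, 138.4, 150.4]
tcp_rot: [179.9, -0.1, 65.9]
ft_force: [0.5, 0.9, -1.3]
finger_gap: 24.2
grip_force: 49.0
```

```bash
python3 - <<'E'
from bench import r
import cv2,numpy as np,pickle
from h import *
s=r.sense();print(s["tool_pos"],s["tcp_rot"],s["finger_gap"],s["grip_force"],s["ft_force"])
d={n:r.snapshot(n) for n in("side","wrist","top")};pickle.dump((s,d),open('w2.pkl','wb'))
a=cv2.resize(d["side"]["color"][200:340,240:400],None,fx=3.4,fy=3.4,interpolation=cv2.INTER_CUBIC)
b=cv2.resize(d["wrist"]["color"],None,fx=.38,fy=.38*1)
cv2.imwrite('pics/s2.png',a);
plan(s["tool_pos"],65.9,[597,-47.5,150],65.9,8,g=-1,step=40)
E
```

```text
[568.44369669 138.4002856  150.42248285] [ 1.79902693e+02 -6.11949165e-02  6.58744456e+01] 24.174069031099105 49.03711974620819 [ 0.46747277  0.93856643 -1.31073903]
[[-1,-33.6,21.7,0.1,0,0,-0.0],[-1,-33.6,21.7,0.1,0,0,-0.0],[-1,-33.6,21.7,0.1,0,0,-0.0],[-1,-33.6,21.7,0.1,0,0,-0.0],[-1,-23.6,15.2,0.0,0,0,-0.0],[-1,-0.0,-0.0,0.0,0,0,-0.0],[-1,-0.0,-0.0,0.0,0,0,-0.0],[-1,-0.0,-0.0,0.0,0,0,-0.0]]
[597.  -47.5 150. ] 65.9
```

View pics/s2.png

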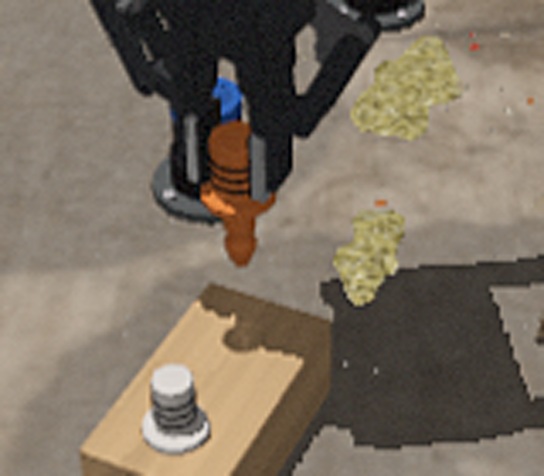

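The orange plug is gripped and clear of the stand, roughly upright. The white plug is still in its hole at about (172,405) in the crop. Next I move over the open outlet.

{"fn": "apply_moves", "kwargs": {"steps": [[-1, -17, 11, 0, 0, 0, 0], [-1, -33, 21, 0, 0, 0, 0], [-1, -34, 22, 0, 0, 0, 0], [-1, -34, 22, 0, 0, 0, 0], [-1, -26, 17, 0, 0, 0, 0], [-1, -14, 9, 0, 0, 0, 0], [-1, 0, 0, 0, 0, 0, 0], [-1, 0, 0, 0, 0, 0, 0]]}}

```text
time: 6.7
tool_pos: [595.9, -46.9, 148.6]
tcp_rot: [-179.9, -0.0, 65.9]
ft_force: [-0.1, -0.1, -0.7]
finger_gap: 24.4
grip_force: 49.1
```

```bash
python3 - <<'E'
from bench import r
import cv2,numpy as np,pickle
from h import *
from scipy.spatial.transform import Rotation as Ro
s=r.sense();print(s["tool_pos"],s["tcp_rot"],s["ft_force"])
d={n:r.snapshot(n) for n in("side","wrist")};pickle.dump((s,d),open('w3.pkl','wb'))
c=d["side"];T=np.array(c["T"])
m,off,st=blob(c["color"],(260,130,350,250),[3,150,50],[16,255,255]);print(st)
P=cloud(c,T,m,off)
for z in range(95,190,8):
    Q=P[(P[:,2]>z)&(P[:,2]<z+8)]
    if len(Q)>5:print(z,len(Q),Q.mean(0).round(1),Q[:,0].min().round(1),Q[:,0].max().round(1))
cv2.imwrite('pics/s3.png',np.hstack([cv2.resize(c["color"][140:260,260:350],(400,533),interpolation=2),cv2.resize(d["wrist"]["color"][130:450,200:440],(400,533))]))
E
```

```text
[595.94308913 -46.86861987 148.55176864] [-1.79911280e+02 -1.47089301e-02  6.58500102e+01] [-0.07403884 -0.09702827 -0.69920565]
[ 32  50  18  37 308]
103 18 [593.3 -43.5 107.5] 588.2 600.2
111 23 [594.3 -43.6 114.5] 588.1 599.8
119 27 [593.7 -43.5 123.8] 587.8 601.4
127 11 [593.1 -43.4 129.6] 587.6 599.2
135 51 [595.3 -37.5 141.4] 577.7 610.3
143 41 [596.8 -39.  145.5] 577.5 610.6
151 26 [597.3 -38.1 154.6] 590.0 605.6
159 31 [597.5 -38.2 162.9] 589.4 607.2
167 74 [598.1 -45.6 171.6] 589.2 607.3
```

View pics/s3.png

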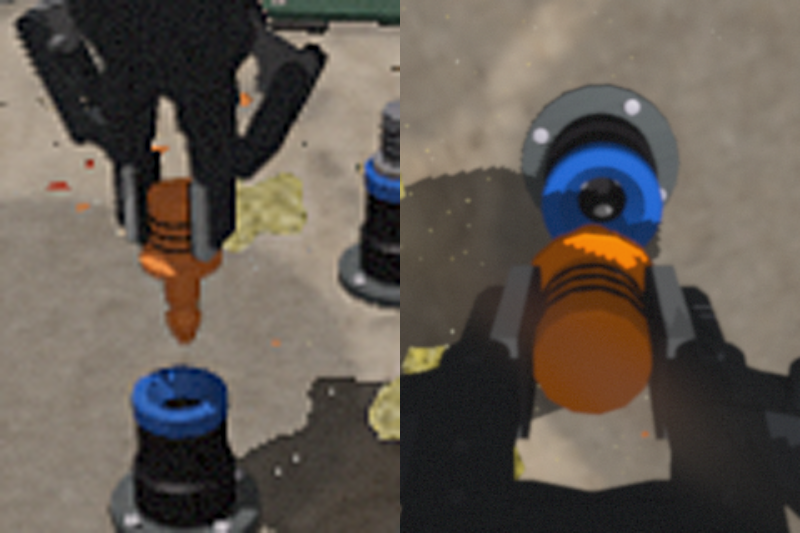

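The crop shows the stem straight above the collar; stem tip at about (183,340), collar centre at about (180,400). I'll refine the collar position from the same wrist frame.

```bash
python3 - <<'E'
import pickle
from h import *
from scipy.spatial.transform import Rotation as Ro
from scipy.optimize import least_squares
s,d=pickle.load(open('w3.pkl','rb'))
def ext(c,T,box):
    m,off,st=blob(c["color"],box,[98,120,30],[125,255,255])
    q=max(cv2.findContours(m,cv2.RETR_EXTERNAL,cv2.CHAIN_APPROX_NONE)[0],key=len)[:,0]+off
    W=np.array([ray(c,T,tuple(map(float,p)),70)[:2] for p in q]);return W
# wrist: upper edge of collar is hidden rim side; use depth cloud
c=d["wrist"];T=np.eye(4);T[:3,:3]=Ro.from_euler('xyz',s["tcp_rot"],degrees=True).as_matrix();T[:3,3]=s["tool_pos"];T=T@np.array(c["hand_eye"])
m,off,st=blob(c["color"],(270,200,370,290),[98,120,30],[125,255,255]);P=cloud(c,T,m,off)
print("z",np.percentile(P[:,2],[5,50,95]).round(1))
Q=P[(P[:,2]>69)&(P[:,2]<74)][:,:2]
# fit circle R=22 enclosing: robust on outer convex hull
H=cv2.convexHull(Q.astype('f4'))[:,0]
f=lambda p:np.hypot(*(H-p).T)-22
print("wrist hull fit",least_squares(f,Q.mean(0),loss='soft_l1').x.round(1),len(Q),"encl",cv2.minEnclosingCircle(Q.astype('f4')))
c=d["side"];T=np.array(c["T"]);m,off,st=blob(c["color"],(284,215,320,245),[98,120,30],[125,255,255]);P=cloud(c,T,m,off)
Q=P[(P[:,2]>64)&(P[:,2]<74)][:,:2];print("side",cv2.minEnclosingCircle(Q.astype('f4')),P[:,2].max())
m,off,st=blob(c["color"],(260,130,350,250),[3,150,50],[16,255,255]);P=cloud(c,T,m,off)
Q=P[(P[:,2]>137)&(P[:,2]<149)];print("flange encl",cv2.minEnclosingCircle(Q[:,:2].astype('f4')))
E
```

```text
z [58.2 70.5 72.2]
wrist hull fit [598.6 -48.8] 1774 encl ((598.7068481445312, -48.24891662597656), 21.890953063964844)
side ((598.44287109375, -48.31434631347656), 22.564367294311523) 70.84958477697694
flange encl ((594.3606567382812, -46.560768127441406), 16.839370727539062)
```

{"fn": "apply_moves", "kwargs": {"steps": [[-1, 0, 3.3, 5, 0, 0, 0], [-1, 0, 0, 8, 0, 0, 0], [-1, 0, 0, 8, 0, 0, 0], [-1, 0, 0, 8, 0, 0, 0], [-1, 0, 0, 5, 0, 0, 0], [-1, 0, 0, 3, 0, 0, 0], [-1, 0, 0, 3, 0, 0, 0], [-1, 0, 0, 0, 0, 0, 0]]}}

```text
time: 7.6
tool_pos: [599.2, -48.9, 108.9]
tcp_rot: [-180.0, 0.0, 65.9]
ft_force: [-0.1, 0.2, -0.4]
finger_gap: 24.4
grip_force: 49.1
```

{"fn": "apply_moves", "kwargs": {"steps": [[-1, 0, 0, 2, 0, 0, 0], [-1, 0, 0, 2, 0, 0, 0], [-1, 0, 0, 2, 0, 0, 0], [-1, 0, 0, 2, 0, 0, 0], [-1, 0, 0, 1, 0, 0, 0], [-1, 0, 0, 1, 0, 0, 0], [-1, 0, 0, 0, 0, 0, 0], [-1, 0, 0, 0, 0, 0, 0]]}}

```text
time: 8.4
tool_pos: [599.4, -48.9, 99.3]
tcp_rot: [-180.0, 0.0, 65.9]
ft_force: [-1.0, -0.4, 0.2]
finger_gap: 24.8
grip_force: 49.1
```

{"fn": "apply_moves", "kwargs": {"steps": [[-1, 0, -0.4, 2, 0, 0, 0], [-1, 0, 0, 2, 0, 0, 0], [-1, 0, 0, 2, 0, 0, 0], [-1, 0, 0, 1, 0, 0, 0], [-1, 0, 0, 1, 0, 0, 0], [-1, 0, 0, 0, 0, 0, 0], [-1, 0, 0, 0, 0, 0, 0], [-1, 0, 0, 0, 0, 0, 0]]}}

```text
time: 9.2
tool_pos: [599.2, -48.5, 91.5]
tcp_rot: [180.0, -0.0, 65.9]
ft_force: [0.0, 2.6, 3.9]
finger_gap: 24.5
grip_force: 49.4
```

{"fn": "apply_moves", "kwargs": {"steps": [[-1, 0.4, -0.2, 2, 0, 0, 0], [-1, 0, 0, 2, 0, 0, 0], [-1, 0, 0, 2, 0, 0, 0], [-1, 0, 0, 1, 0, 0, 0], [-1, 0, 0, 1, 0, 0, 0], [-1, 0, 0, 0, 0, 0, 0], [-1, 0, 0, 0, 0, 0, 0], [-1, 0, 0, 0, 0, 0, 0]]}}

```text
time: 10.0
tool_pos: [598.3, -48.2, 82.1]
tcp_rot: [-179.9, 0.0, 65.9]
ft_force: [3.5, 0.7, -7.7]
finger_gap: 24.4
grip_force: 49.5
```

{"fn": "apply_moves", "kwargs": {"steps": [[-1, 0, 0, 1, 0, 0, 0], [-1, 0, 0, 1, 0, 0, 0], [-1, 0, 0, 0.5, 0, 0, 0], [-1, 0, 0, 0, 0, 0, 0], [-1, 0, 0, 0, 0, 0, 0], [-1, 0, 0, 0, 0, 0, 0], [-1, 0, 0, 0, 0, 0, 0], [-1, 0, 0, 0, 0, 0, 0]]}}

```text
time: 10.8
tool_pos: [599.1, -48.2, 81.0]
tcp_rot: [180.0, -0.0, 65.9]
ft_force: [-0.5, 3.8, 0.0]
finger_gap: 23.9
grip_force: 50.4
```

{"fn": "apply_moves", "kwargs": {"steps": [[-1, 0, 0, 0.5, 0, 0, 0], [-1, 0, 0, 0.5, 0, 0, 0], [-1, 0, 0, 0.5, 0, 0, 0], [-1, 0, 0, 0.5, 0, 0, 0], [-1, 0, 0, 0, 0, 0, 0], [-1, 0, 0, 0, 0, 0, 0], [-1, 0, 0, 0, 0, 0, 0], [-1, 0, 0, 0, 0, 0, 0]]}}

```text
time: 11.6
tool_pos: [599.4, -48.1, 79.9]
tcp_rot: [180.0, -0.0, 65.9]
ft_force: [-2.8, 4.6, 8.1]
finger_gap: 24.2
grip_force: 51.4
```

Contact with the collar is starting, so I press a little more to confirm it is seated.

{"fn": "apply_moves", "kwargs": {"steps": [[-1, 0, 0, 0.5, 0, 0, 0], [-1, 0, 0, 0.5, 0, 0, 0], [-1, 0, 0, 0, 0, 0, 0], [-1, 0, 0, 0, 0, 0, 0], [-1, 0, 0, 0, 0, 0, 0], [-1, 0, 0, 0, 0, 0, 0], [-1, 0, 0, 0, 0, 0, 0], [-1, 0, 0, 0, 0, 0, 0]]}}

```text
time: 12.4
tool_pos: [599.4, -48.1, 79.8]
tcp_rot: [180.0, -0.0, 65.9]
ft_force: [-7.1, 5.0, 15.0]
finger_gap: 24.6
grip_force: 52.0
```

{"fn": "apply_moves", "kwargs": {"steps": [[-1, 0.2, -0.6, 0, 0, 0, 0], [-1, 0, 0, 0.5, 0, 0, 0], [-1, 0, 0, 0.5, 0, 0, 0], [-1, 0, 0, 0, 0, 0, 0], [-1, 0, 0, 0, 0, 0, 0], [-1, 0, 0, 0, 0, 0, 0], [-1, 0, 0, 0, 0, 0, 0], [-1, 0, 0, 0, 0, 0, 0]]}}

```text
time: 13.2
tool_pos: [599.4, -48.1, 79.8]
tcp_rot: [179.9, -0.0, 65.9]
ft_force: [-7.5, 4.1, 20.4]
finger_gap: 24.1
grip_force: 52.6
```

{"fn": "apply_moves", "kwargs": {"steps": [[1, 0, 0, 0, 0, 0, 0], [1, 0, 0, 0, 0, 0, 0], [1, 0, 0, 0, 0, 0, 0], [1, 0, 0, 0, 0, 0, 0], [1, 0, 0, 0, 0, 0, 0], [1, 0, 0, 0, 0, 0, 0], [1, 0, 0, 0, 0, 0, 0], [1, 0, 0, 0, 0, 0, 0]]}}

```text
time: 14.0
tool_pos: [598.6, -47.9, 76.8]
tcp_rot: [180.0, -0.0, 65.9]
ft_force: [-0.5, 0.7, -0.3]
finger_gap: 85.5
grip_force: 0.0
```

{"fn": "apply_moves", "kwargs": {"steps": [[1, 0, 0, -5, 0, 0, 0], [1, 0, 0, -10, 0, 0, 0], [1, 0, 0, -15, 0, 0, 0], [1, 0, 0, -20, 0, 0, 0], [1, 0, 0, -20, 0, 0, 0], [1, 0, 0, -20, 0, 0, 0], [1, 0, 0, -10, 0, 0, 0], [1, 0, 0, 0, 0, 0, 0]]}}

```text
time: 14.8
tool_pos: [600.1, -48.1, 180.0]
tcp_rot: [179.7, -0.1, 65.9]
ft_force: [0.0, 0.1, -0.3]
finger_gap: 85.4
grip_force: 0.0
```

```bash
python3 - <<'E'
from bench import r
import cv2,numpy as np
from h import *
from scipy.spatial.transform import Rotation as Ro
s=r.sense();c=r.snapshot("side");w=r.snapshot("wrist")
T=np.eye(4);T[:3,:3]=Ro.from_euler('xyz',s["tcp_rot"],degrees=True).as_matrix();T[:3,3]=s["tool_pos"];T=T@np.array(w["hand_eye"])
m,off,st=blob(w["color"],(200,100,440,400),[3,150,40],[16,255,255]);P=cloud(w,T,m,off)
print(s["tool_pos"],st,np.percentile(P[:,2],[2,10,25,50,75,98]).round(1))
Q=P[P[:,2]>100];print("top",Q.mean(0).round(1)); Q=P[(P[:,2]>70)&(P[:,2]<80)];print("flange",len(Q),Q.mean(0).round(1))
cv2.imwrite('pics/s4.png',np.hstack([cv2.resize(c["color"][180:330,250:362],(400,536),interpolation=2),cv2.resize(w["color"][80:400,200:440],(400,536))]))
E
```

```text
[600.09235631 -48.0821889  179.9596068 ] [  88  117   53   60 2207] [ 77.4  78.1  79.2 107.6 108.5 109.5]
top [600.2 -47.4 107.8]
flange 611 [602.5 -40.6  78.3]
```

View pics/s4.png

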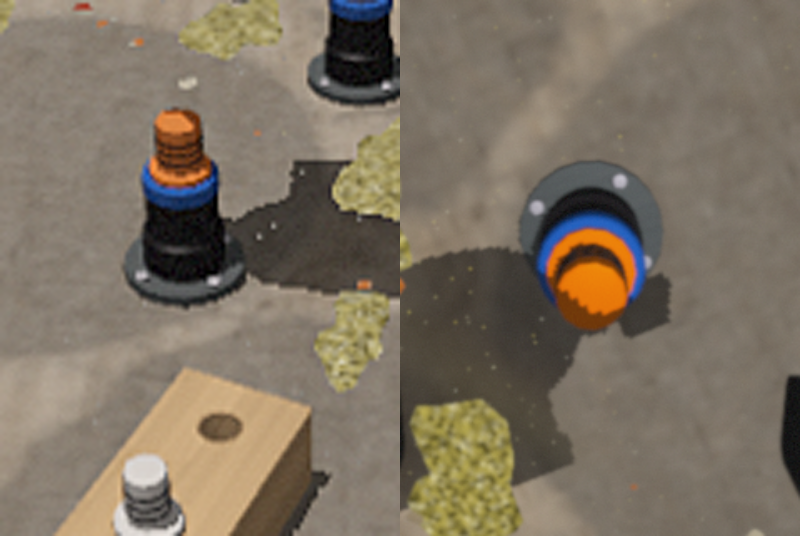

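The plug sits in the outlet with its flange on the collar, at about (180,160) in the left half, and the white plug is still in the stand. The depth reads 1–2 mm high, so as a check I press gently on the plug's top with shut fingers.

{"fn": "apply_moves", "kwargs": {"steps": [[-1, 0, 0, 0, 0, 0, 0], [-1, 0, 0, 0, 0, 0, 0], [-1, 0, 0, 0, 0, 0, 0], [-1, 0, 0, 0, 0, 0, 0], [-1, 0, 0, 15, 0, 0, 0], [-1, 0, 0, 20, 0, 0, 0], [-1, 0, 0, 20, 0, 0, 0], [-1, 0, 0, 10, 0, 0, 0]], "squeeze": 20}}

```text
time: 15.7
tool_pos: [596.8, -47.6, 108.4]
tcp_rot: [-179.8, 0.1, 65.9]
ft_force: [0.9, -0.4, 0.1]
finger_gap: 0.1
grip_force: 0.0
```

{"fn": "apply_moves", "kwargs": {"steps": [[-1, 0, 0, 3, 0, 0, 0], [-1, 0, 0, 2, 0, 0, 0], [-1, 0, 0, 2, 0, 0, 0], [-1, 0, 0, 1, 0, 0, 0], [-1, 0, 0, 0, 0, 0, 0], [-1, 0, 0, 0, 0, 0, 0], [-1, 0, 0, 0, 0, 0, 0], [-1, 0, 0, 0, 0, 0, 0]]}}

```text
time: 16.5
tool_pos: [599.3, -47.9, 105.1]
tcp_rot: [179.9, -0.0, 65.9]
ft_force: [-1.4, 0.7, 6.1]
finger_gap: -0.3
grip_force: 3.0
```

{"fn": "apply_moves", "kwargs": {"steps": [[-1, 0, 0, 1, 0, 0, 0], [-1, 0, 0, 1, 0, 0, 0], [-1, 0, 0, 0, 0, 0, 0], [-1, 0, 0, 0, 0, 0, 0], [-1, 0, 0, 0, 0, 0, 0], [-1, 0, 0, 0, 0, 0, 0], [-1, 0, 0, 0, 0, 0, 0], [-1, 0, 0, 0, 0, 0, 0]]}}

```text
time: 17.3
tool_pos: [599.6, -48.0, 105.0]
tcp_rot: [179.8, -0.0, 65.9]
ft_force: [-7.7, 1.2, 19.5]
finger_gap: 0.2
grip_force: 9.2
```

{"fn": "apply_moves", "kwargs": {"steps": [[-1, 0, 0, -5, 0, 0, 0], [-1, 0, 0, -10, 0, 0, 0], [-1, 0, 0, -20, 0, 0, 0], [-1, 0, 0, -20, 0, 0, 0], [-1, 0, 0, -20, 0, 0, 0], [-1, 0, 0, -10, 0, 0, 0], [-1, 0, 0, 0, 0, 0, 0], [-1, 0, 0, 0, 0, 0, 0]]}}

```text
time: 18.1
tool_pos: [598.3, -47.8, 186.1]
tcp_rot: [-180.0, 0.0, 65.9]
ft_force: [-0.0, -0.2, -0.1]
finger_gap: -0.3
grip_force: 0.0
```

The top held at 105.0 mm under 19.5 N, which is the seated height.

```bash
python3 -c "
from bench import r
print(r.hand_in())"
```

```text
the job is handed in; nothing more can be done
None
```

The orange plug is seated in the open outlet: its top held at 105.0 mm under a 19.5 N push. I let go of it, left the white plug in the stand, and handed the job in at about 18 s.

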